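# Scan the parcel with the cradled hand scanner

### The job

Scan the parcel at the packing bench: squeeze the trigger of the hand scanner in its wooden cradle fully home, keep it squeezed for at least one second while it reads the label, then let it spring back and take the hand away. Do not pull the trigger of the glue gun in the other cradle, and do not shift the parcel.

Things in the scene. Friction and masses are not known exactly. Their poses are not given: they have to be found in the camera images.
- scanner_grip (a point): Squeeze point inside the handle of the grey scanner (slab head, wide window): it lies on its side, fixed in a plywood cradle, bench 60 mm and board 48 mm below. Axes: x level, from handle's back to trigger (its aim); y along handle to head; z up. Handle (mm): x -22 to 7, z -17 to 17, y from -73. Head: y over 42, top z 37. Below y -40 a post; else free air for fingers down to the board.
- scanner_trigger (a joint): Trigger angle, rad: 0 at rest, 0.26 squeezed home on its stop; sprung, 2 N to start, 6 N to hold home near its free end; springs back. Black blade 8 x 52 x 22 mm tall (z -11 to 11 in scanner_grip axes), upright hinge at x 18, y 36. Front of its free end (y -16) at x 36 at rest, x 22 when home, then lying along the handle: 44 mm over handle and trigger (58 at rest).
- glue_trigger (a joint): Trigger angle of the glue gun, rad (0 at rest, 0.26 squeezed): leave it alone. The glue gun lies in a like cradle on the other side of the bench, with the same handle and trigger, but with a round barrel 46 mm across, a pointed brass nozzle and a white glue stick out of its back. Either gun may be on the left.
- parcel_center (a point): Centre of the loose cardboard parcel, 100 x 150 x 50 mm high, lying on the bench in front of the scanner's window, its centre 200 to 230 mm ahead (x) of scanner_grip: leave it where it is.
Not all that is in view belongs to the job. Leave any orange or red look-alike of the part that bears scanner_grip alone.

How it is judged:
By the outcome, as a careful person would: the job done as asked, in the order asked, and still so for the second after the job is handed in, with the robot touching nothing.
It also fails if it takes over 32 s, if anything falls off the work surface, if the arm or the gripper's body presses on something with over 40 N, if the wrist force passes 120 N, or if a joint passes its speed limit or range.

### The arm

A 7-joint arm with a two-finger parallel gripper is mounted at the origin on the work surface. World frame = base frame: x ahead of the robot, y to its left, z up, the work surface at z = 0. Lengths are in m, angles in rad, forces in N, time in s.
With the tool pointing down it reaches from about 0.425 to 0.925 m from the base axis. Payload 6.8 kg.
Tool frame: the origin (TCP) lies between the finger pads; the fingertips stand 22 mm ahead of it and the grasp point (between the pads) lies 3 mm ahead of it; z points along the fingers, y is the direction in which the jaws open and shut (so a half turn about z gives the same grasp; the last joint's range is limited). The gripper opens to 85 mm and grips with 20 to 120 N. Pads are 22 mm wide; open, the fingers measure 114 mm over their backs; the gripper's body (76 mm by 85 mm) begins 54 mm behind the grasp point. The pads swing forward as they close: fully open they stand 13 mm farther back than shut.
Start: joints at [-1.269, 0.477, 0.022, 1.555, -0.011, 1.109, -0.083], TCP at [0.269, 0.619, 0.253] pointing down, gripper open.
Joint ranges: [-2.96, 2.96], [-0.34, 2.1], [-1.41, 1.46], [0.24, 2.44], [-1.37, 4.51], [0.17, 1.92], [-2.96, 2.96]. Speed limits (rad/s): [2.39, 2.39, 3.14, 3.14, 3.14, 3.14, 3.14].

### API

Orientations are given as a unit quaternion [w, x, y, z].
In Python, from station import bot gives the robot as it stands. The module is installed in compiled form; this text tells all that it offers.
- The arm moves only by the tool drive_tool, never from a script. Its argument "series" is one flat list of numbers, 7 for each row, row after row: the opening, from -1 (shut) to 1 (fully open), then the shift along the tool's x, y, z in mm, then the turn, a rotation vector about the tool's x, y, z in rad. In form: [jaw, x, y, z, wx, wy, wz, jaw, x, y, z, wx, wy, wz, ...]. A call has 1 to 12 rows; each row shifts and turns the commanded pose from where the row before left it, along the tool's axes as they then stand; what a row does not reach is not made up. A row lasts 1/8 s, in which the tool goes at most 62.5 mm and 10.7 degrees, less where a joint would pass 70% of its speed; a pose out of reach is approached as far as the arm can. A call with a gripper value outside its range is refused whole. The fingers move at their own pace and stop on an object; "force" is the grip in N (left out, the last holds). Time passes only in rows, so rows that do not move let the fingers close. It gives the time, the measured TCP pose, the force and the opening at its end, in the units of the state.
- bot.get_obs(): the state, without advancing time (a new reading comes with each control period).
- bot.read_camera(name): name is "side" or "top" or "wrist"; returns a dict with "pixels" (480x640x3 uint8, blue, green, red), "camera_matrix" (3x3 intrinsics, pixels), "rvec" (rotation vector, rad) and "tvec" (3), from world to camera coordinates, as OpenCV has them. Camera axes: x right, y down, z forward; pixel columns grow to the right and rows downward; lengths in m; the calibration is good to about 2 mm. A picture is of the moment at which its call begins. There is no depth.
- bot.hand_in(): hands the job in, once; it reports no verdict.
The state is a dict: "t": time; "q": joint angles; "joint_vel": joint speeds; "joint_torque": joint torques, N m; "eef_pos": TCP position; "tool_rot": TCP orientation; "contact_force": force on the tool from outside, world axes, zero at the start; "torque": the same for the moment, N m; "gripper_width": opening from 0.0 (shut) to 1.0 (fully open).
Only numpy, scipy, OpenCV 4.12 (cv2) and the standard library are available. Lean on these libraries where they do the work, as an engineer would, in place of code of your own. Each camera call takes 0.05 s, during which the arm holds its last target. There are 200 camera calls.

## Working session

There is one attempt and no reset: what is moved stays moved. The work goes in short steps, Python scripts to look and compute and a tool call to move; the robot and the scene stay as the last step left them, time stands still between calls to the robot, and variables do not carry over. Pictures are saved under pics/ and viewed, about 8 in all and at most 12, crops included, and the job is handed in when it is done.

Besides the shell and the picture viewer there is one more tool, called after "Request:" in YAML: its name, and indented under it one key for each argument. drive_tool: Moves the arm, as the interface text tells. Its arguments: {"type":"object","properties":{"series":{"type":"array"},"force":{"type":"number"}},"required":["series"]}

```bash
mkdir -p pics; cat > h.py <<'E'
import numpy as np, cv2
from station import bot
def cam(n,save=None):
    c=bot.read_camera(n); R=cv2.Rodrigues(np.array(c['rvec'],float))[0]; c['R']=R; c['K']=np.array(c['camera_matrix'],float); c['t']=np.array(c['tvec'],float).ravel()
    if save: cv2.imwrite('pics/'+save,c['pixels'])
    return c
def ray(c,u,v):
    d=c['R'].T@np.linalg.solve(c['K'],[u,v,1.]); return -c['R'].T@c['t'],d
def onz(c,u,v,z):
    o,d=ray(c,u,v); return o+d*(z-o[2])/d[2]
def proj(c,P):
    p=c['K']@(c['R']@np.array(P,float)+c['t']); return p[:2]/p[2]
E
python3 - <<'E'
from h import *
for n in('top','side'):
    c=cam(n,n+'1.png'); print(n,(-c['R'].T@c['t']).round(3),c['R'][2].round(2))
o=bot.get_obs(); print(o['t'],o['eef_pos'],o['tool_rot'])
E
```

```text
top [0.367 0.086 1.413] [ 0.2   0.01 -0.98]
side [ 0.331 -0.577  0.565] [ 0.35  0.76 -0.55]
0.1 [0.26875988 0.61865409 0.25241942] [-9.00740353e-05  2.03457824e-01  9.79083366e-01 -8.17494686e-04]
```

View pics/top1.png

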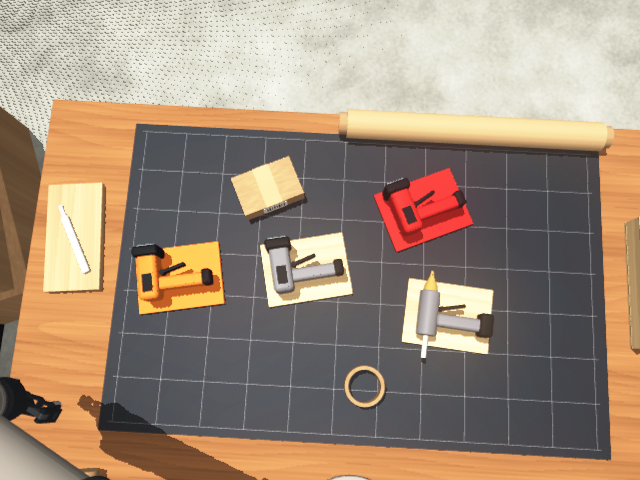

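View pics/side1.png

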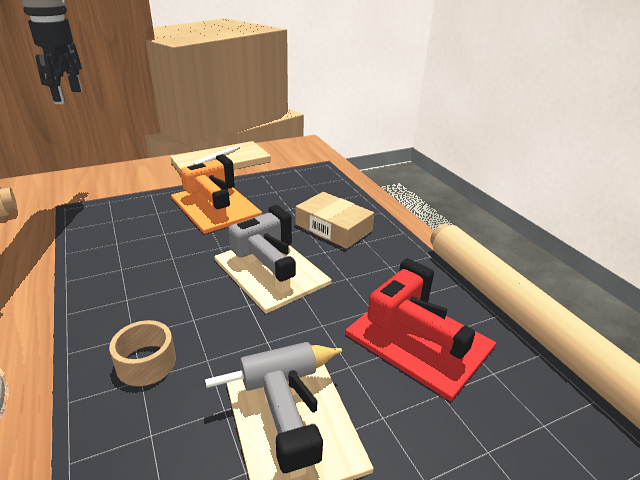

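The top view shows the grey scanner at (285,268) with its aim up the image (+x), the parcel at (268,188), the glue gun at (440,315), and the orange and red decoys. The side view agrees. Next I'll zoom in on the scanner.

```bash
python3 - <<'E'
from h import *
a=cv2.imread('pics/top1.png')[225:315,250:360]; b=cv2.imread('pics/side1.png')[190:320,205:345]
a=cv2.resize(a,(440,360),interpolation=cv2.INTER_CUBIC);b=cv2.resize(b,(388,360),interpolation=cv2.INTER_CUBIC)
cv2.imwrite('pics/z1.png',np.hstack([a,b])[:,:800])
E
```

```text
(no output)
```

View pics/z1.png

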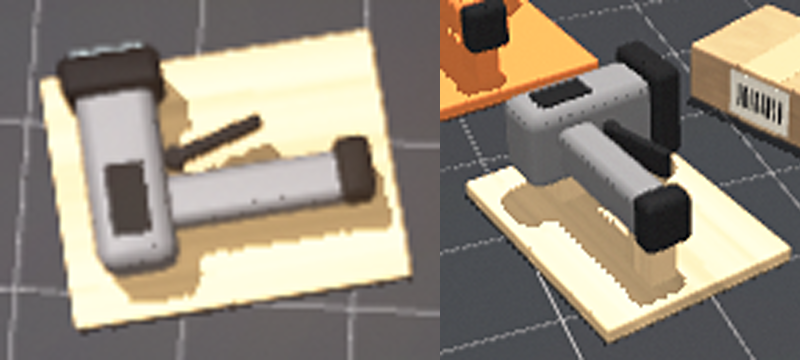

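```bash
python3 - <<'E'
from h import *
c=cam('top'); s=cam('side')
f=lambda x,y,z: onz(c,250+x/4-.4,225+y/4-.4,z)
P={k:f(*v) for k,v in dict(hu0=(168,178,.077),hu1=(335,155,.077),hl0=(175,222,.077),hl1=(340,197,.077),cap=(375,168,.07),trig=(260,118,.071),hinge=(172,162,.071),headjn=(170,200,.077)).items()}
for k,v in P.items(): print(k,v.round(4))
m=c['pixels']
u=((P['hu0']-P['hu1'])+(P['hl0']-P['hl1'])); u[2]=0;u/=np.linalg.norm(u)
# board edges via contour
b=m[225:315,250:360].astype(int); mask=((b[...,2]>170)&(b[...,2]-b[...,0]>15)).astype(np.uint8)
k=max(cv2.findContours(mask,0,2)[0],key=cv2.contourArea); r=cv2.minAreaRect(k)
bx=[onz(c,250+p[0],225+p[1],.012) for p in cv2.boxPoints(r)]; print('board',np.round(bx,4),[np.linalg.norm(bx[i]-bx[i-1]).round(3) for i in range(4)])
x=np.array([u[1],-u[0],0]); print('yaxis',u,'ang',np.degrees(np.arctan2(x[1],x[0])))
e=bx[1]-bx[0];e2=bx[2]-bx[1];print(np.degrees(np.arctan2(e[1],e[0])),np.degrees(np.arctan2(e2[1],e2[0])))
o=(P['hu0']+P['hu1']+P['hl0']+P['hl1'])/4
for k,v in P.items(): d=v-o; print(k,(1e3*d@x).round(1),(1e3*d@u).round(1))
E
```

```text
hu0 [0.5591 0.1609 0.077 ]
hu1 [0.5774 0.0673 0.077 ]
hl0 [0.5343 0.1554 0.077 ]
hl1 [0.5536 0.0632 0.077 ]
cap [0.5723 0.0441 0.07  ]
trig [0.5973 0.111  0.071 ]
hinge [0.5692 0.1596 0.071 ]
headjn [0.5466 0.159  0.077 ]
board [[0.6233 0.2479 0.012 ]
 [0.6674 0.0478 0.012 ]
 [0.5185 0.0172 0.012 ]
 [0.4761 0.2133 0.012 ]] [np.float64(0.151), np.float64(0.205), np.float64(0.152), np.float64(0.201)]
yaxis [-0.19841652  0.98011779  0.        ] ang 11.44437681290096
-77.57292456622042 -168.38900547232927
hu0 12.7 47.7
hu1 12.1 -47.8
hl0 -12.7 47.1
hl1 -12.1 -47.0
cap 2.4 -69.5
trig 40.3 -8.8
hinge 22.4 44.3
headjn 0.1 48.2
```

Request:
drive_tool:
  series: [1,0,0,0,0,0,0.16,1,0,0,0,0,0,0.16,1,0,0,0,0,0,0.16,1,0,0,0,0,0,0.16,1,0,0,0,0,0,0.16,1,0,0,0,0,0,0.155,1,-46,16,0,0,0,0,1,-46,16,0,0,0,0,1,-46,16,0,0,0,0,1,-46,16,0,0,0,0,1,-46,16,0,0,0,0,1,-46,16,0,0,0,0]
  force: 30

```text
t: 1.7
eef_pos: [0.4199, 0.3671, 0.2533]
tool_rot: [-0.0, 0.631, 0.776, 0.0]
contact_force: [0.7, 0.5, -0.9]
gripper_width: 1.002
```

Request:
drive_tool:
  series: [1,-46,16,0,0,0,0,1,-46,16,0,0,0,0,1,-46,16,0,0,0,0,1,-46,16,0,0,0,0,1,-46,16,0,0,0,0,1,-46,16,0,0,0,0,1,0,0,0,0,0,0]

```text
t: 2.58
eef_pos: [0.5713, 0.1131, 0.2535]
tool_rot: [0.001, 0.634, 0.774, -0.0]
contact_force: [-0.5, 0.1, -0.6]
gripper_width: 1.0
```

```bash
python3 - <<'E'
from h import *
c=cam('wrist','w1.png'); print((-c['R'].T@c['t']).round(3),c['R'].round(2).tolist())
o=bot.get_obs(); print(o['t'],o['eef_pos'],o['tool_rot'],o['contact_force'],o['q'])
for y in(-73,-16,42):
  for x in(-22,7): print(x,y,proj(c,[.5621+(.979*x-.2045*y)/1e3,.1196+(.2045*x+.979*y)/1e3,.077]).round(0))
E
```

```text
[0.559 0.18  0.374] [[0.98, 0.2, -0.0], [0.19, -0.94, 0.27], [0.05, -0.26, -0.96]]
2.625 [0.57026399 0.11605322 0.25320388] [ 1.67411563e-04  6.32204536e-01  7.74801483e-01 -2.40387776e-04] [-1.03019018  0.45286878  0.94485477] [-0.65324267  0.34173005  0.43856034  1.80757125 -0.16622846  1.02881939
  0.05121784]
-22 -73 [281. 292.]
7 -73 [313. 291.]
-22 -16 [278. 230.]
7 -16 [312. 230.]
-22 42 [276. 161.]
7 42 [312. 161.]
```

View pics/w1.png

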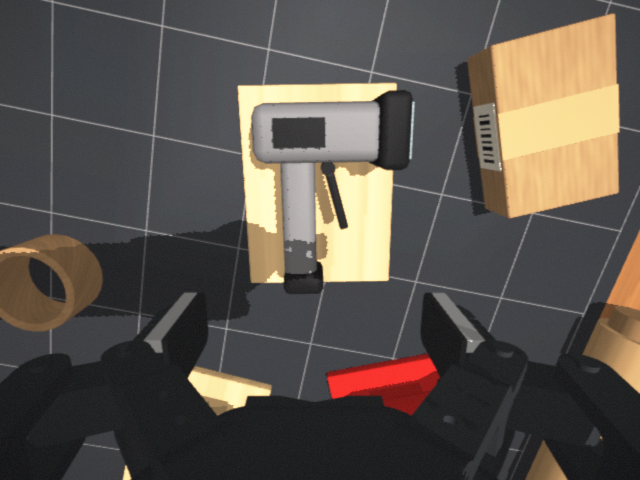

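The wrist view shows the grey scanner handle spanning columns 283–316, its head edge at row 162, and the trigger tip at (344,227). The handle sits about 3 mm farther along +x than predicted. I'll descend part way and check again.

Request:
drive_tool:
  series: [1,0,2,35,0,0,0,1,0,0,35,0,0,0,1,0,0,35,0,0,0,1,0,0,20,0,0,0,1,0,0,0,0,0,0]

```text
t: 3.25
eef_pos: [0.5699, 0.12, 0.1267]
tool_rot: [-0.001, 0.63, 0.777, -0.001]
contact_force: [-0.1, -1.2, -0.4]
gripper_width: 0.999
```

```bash
python3 - <<'E'
from h import *
c=cam('wrist','w2.png'); s=cam('side'); t=cam('top')
cv2.imwrite('pics/m2.png',np.hstack([cv2.resize(c['pixels'],(400,300)),cv2.resize(s['pixels'][120:330,150:430],(400,300))]))
o=bot.get_obs(); print(o['t'],o['eef_pos'],o['tool_rot'],o['contact_force'])
g=np.array([.5645,.1205])
for n,(x,y,z) in dict(backj=(-22,42,60),frontj=(7,42,60),back=(-22,-16,60),front=(7,-16,60),trig=(36,-16,71),trigi=(28,-16,71)).items():
  P=[g[0]+(.979*x-.2045*y)/1e3,g[1]+(.2045*x+.979*y)/1e3,z/1e3];print(n,proj(c,P).round(0))
E
```

```text
3.4 [0.57214378 0.11938335 0.12929945] [2.26884641e-04 6.30294828e-01 7.76355483e-01 7.35941416e-04] [ 0.05655047  0.64688076 -0.31552664]
backj [261. 186.]
frontj [317. 186.]
back [265. 289.]
front [316. 289.]
trig [370. 298.]
trigi [355. 298.]
```

View pics/w2.png

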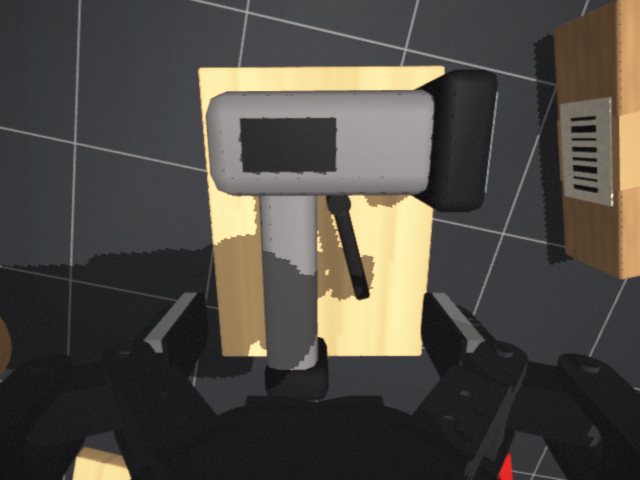

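Handle edges (264/317 at row 289) and trigger tip (≈366,297) match the prediction to about a millimetre. I'll descend, centre and start closing.

Request:
drive_tool:
  series: [1,-4,0,25,0,0,0,1,0,0,25,0,0,0,1,0,0,19,0,0,0,1,0,-3,0,0,0,0,1,0,-3,0,0,0,0,1,0,0,0,0,0,0,1,0,0,0,0,0,0]

```text
t: 4.28
eef_pos: [0.5671, 0.1135, 0.06]
tool_rot: [0.0, 0.631, 0.776, 0.001]
contact_force: [0.7, -0.0, -0.0]
gripper_width: 1.0
```

```bash
python3 - <<'E'
from h import *
P=[]
for i in range(3):
    c=cam('wrist','w3.png'); o=bot.get_obs(); P.append(o['eef_pos'])
p=np.mean(P,0); d=p[:2]-[.5645,.1205]; print(o['t'],p,o['contact_force'],'scanner xy',d@[.979,.2045],d@[-.2045,.979])
E
```

```text
4.425 [0.56697833 0.11345653 0.05971573] [ 0.82347764 -0.75039272  0.82497942] scanner xy 0.0009858912480047266 -0.00740237458238528
```

View pics/w3.png

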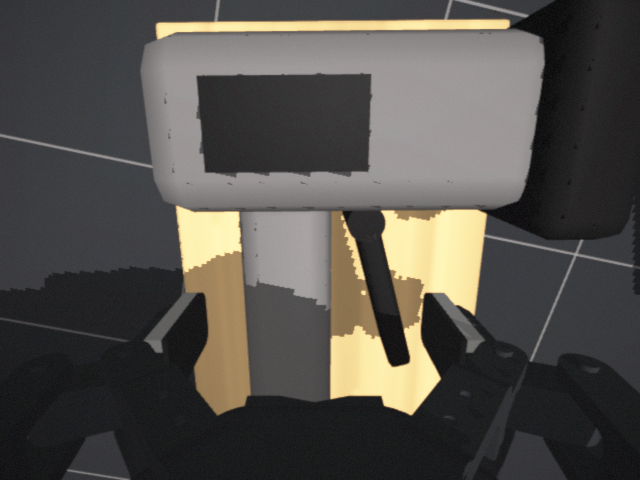

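Both pads straddle handle (columns 245–330) and trigger (tip at (400,362)), nothing touching yet. Closing.

Request:
drive_tool:
  series: [0.1,0,0,0,0,0,0,-0.2,0,0,0,0,0,0,-0.5,0,0,0,0,0,0,-1,0,0,0,0,0,0,-1,0,0,0,0,0,0]
  force: 30

```text
t: 5.05
eef_pos: [0.5656, 0.1127, 0.0598]
tool_rot: [-0.001, 0.631, 0.776, -0.001]
contact_force: [-5.5, -1.4, 9.8]
gripper_width: 0.504
```

```bash
python3 - <<'E'
from h import *
P=[]
for i in range(3):
    c=cam('wrist','w4.png'); o=bot.get_obs(); P.append(np.r_[o['contact_force'],o['torque'],o['gripper_width'],o['eef_pos']])
print(o['t'],np.mean(P,0).round(3), o['joint_torque'])
E
```

```text
5.2 [-4.923 -1.6   10.421 -0.343  0.715  0.13   0.505  0.566  0.113  0.06 ] [ -0.37369025 -49.17917132   5.70063069 -18.62640381  -0.35005658
  -1.29631441  -0.10402679]
```

View pics/w4.png

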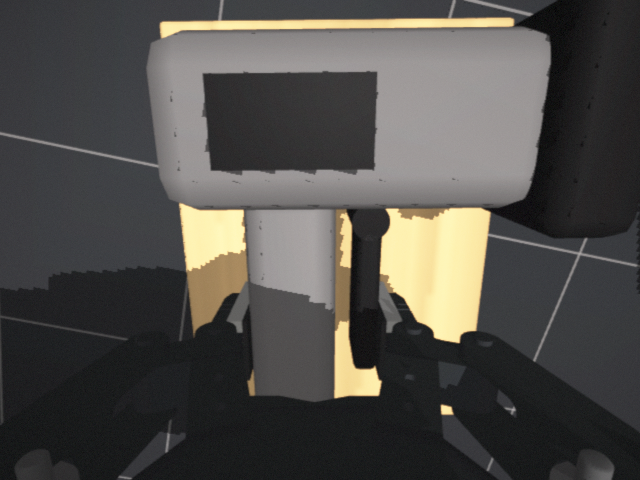

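The trigger now lies parallel to the handle. The gap is ≈19 px (≈6.5 mm against the nominal 7 mm), and the opening is ≈43 mm. I'll hold for more than 1 s at slightly higher force and see whether the width stays put, which would mean it's on the stop.

Request:
drive_tool:
  series: [-1,0,0,0,0,0,0,-1,0,0,0,0,0,0,-1,0,0,0,0,0,0,-1,0,0,0,0,0,0,-1,0,0,0,0,0,0,-1,0,0,0,0,0,0,-1,0,0,0,0,0,0,-1,0,0,0,0,0,0,-1,0,0,0,0,0,0,-1,0,0,0,0,0,0,-1,0,0,0,0,0,0,-1,0,0,0,0,0,0]
  force: 45

```text
t: 6.7
eef_pos: [0.5655, 0.1126, 0.0599]
tool_rot: [-0.001, 0.631, 0.776, -0.001]
contact_force: [-6.1, -2.1, 10.9]
gripper_width: 0.503
```

Request:
drive_tool:
  series: [-1,0,0,0,0,0,0,-1,0,0,0,0,0,0,-1,0,0,0,0,0,0,-1,0,0,0,0,0,0]

```text
t: 7.2
eef_pos: [0.5655, 0.1126, 0.0599]
tool_rot: [-0.001, 0.631, 0.776, -0.001]
contact_force: [-5.5, -1.2, 11.6]
gripper_width: 0.5
```

Width stays at 0.50 with 50% more force, so the trigger is on its stop, and it has been held about 2 s. Now I'll open, centre over the rest width and look before rising.

Request:
drive_tool:
  series: [1,0,0,0,0,0,0,1,0,0,0,0,0,0,1,0,0,0,0,0,0,1,0,0,0,0,0,0,1,0,4,0,0,0,0,1,0,3,0,0,0,0,1,0,0,0,0,0,0]

```text
t: 8.07
eef_pos: [0.5739, 0.1148, 0.0593]
tool_rot: [0.0, 0.631, 0.776, 0.0]
contact_force: [-0.2, -0.6, 0.2]
gripper_width: 1.003
```

```bash
python3 - <<'E'
from h import *
c=cam('wrist','w5.png'); o=bot.get_obs(); print(o['t'],o['eef_pos'],o['contact_force'],o['gripper_width'])
E
```

```text
8.125 [0.5736737  0.11480324 0.0592831 ] [-0.5303618  -1.55854669 -0.84761591] 1.000642115918526
```

View pics/w5.png

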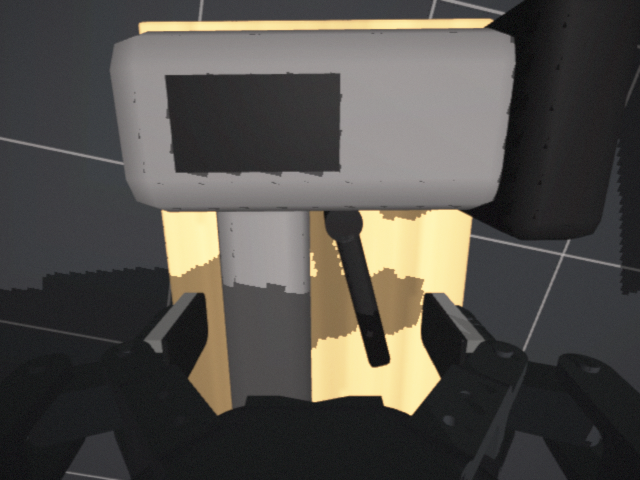

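The trigger has sprung back (tip at (380,362)) and the pads are clear on both sides. Rising straight up.

Request:
drive_tool:
  series: [1,0,0,-20,0,0,0,1,0,0,-35,0,0,0,1,0,0,-40,0,0,0,1,0,0,-40,0,0,0,1,0,0,-40,0,0,0,1,0,0,-15,0,0,0,1,0,0,0,0,0,0,1,0,0,0,0,0,0]

```text
t: 9.12
eef_pos: [0.5726, 0.1147, 0.2479]
tool_rot: [-0.001, 0.631, 0.776, -0.001]
contact_force: [-0.0, 0.0, -0.7]
gripper_width: 0.997
```

```bash
python3 - <<'E'
from h import *
c=cam('side','s9.png'); o=bot.get_obs(); print(o['t'],o['eef_pos'],o['contact_force'],o['joint_vel'].round(3))
d=cv2.absdiff(c['pixels'],cv2.imread('pics/side1.png')).max(2)
print('parcel diff px',(d[190:250,295:376]>40).sum(),'glue',(d[340:475,205:375]>40).sum(),'scanner',(d[200:305,215:295]>40).sum())
E
```

```text
9.175 [0.57252778 0.11465883 0.24771563] [-1.2020216  -0.38338612  0.12839   ] [ 0.002  0.005  0.    -0.002  0.002 -0.     0.001]
parcel diff px 0 glue 148 scanner 561
```

View pics/s9.png

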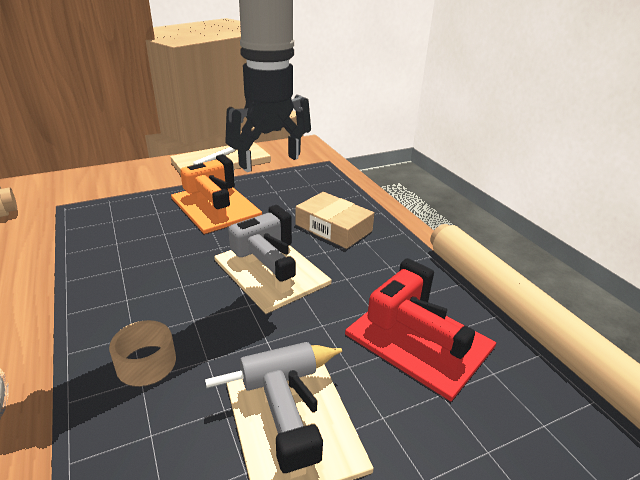

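The arm is clear and still, and the parcel at (334,220) is unchanged (0 differing pixels). The differences near the scanner and glue gun look like the arm's shadow. Handing in.

```bash
python3 -c "
from station import bot
print(bot.hand_in())"
```

```text
the job is handed in; nothing more can be done
None
```

I squeezed the grey scanner's trigger fully home, held it for about 2 s, and let it spring back. The hand is now clear about 0.19 m above, and I handed the job in at about 9.2 s.

- **Fully home:** in the wrist view the trigger lay along the handle, with a gap of about 6.5 mm (7 mm nominal). The jaw opening was about 43 mm (44 mm nominal) and hardly changed (0.505 to 0.500) when I raised the grip from 30 to 45 N. So I took it to be on its stop.
- **Released:** after opening, the wrist view showed the trigger back at its rest angle and both fingers clear. The contact force was near zero.
- **Forces:** the highest contact force I read was about 13 N, during the squeeze.
- **Parcel:** the side view showed no changed pixels around the parcel.
- **Glue gun:** the arm never went near it. A few pixels near it and the scanner did differ (148 and 561). I put that down to the arm's moving shadow and did not check it further; the glue trigger looks unmoved in the last picture.

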